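Set the polisher's speed by clicks and start it

ROBOT

A 6-joint arm with a two-finger parallel gripper is mounted at the origin on a cart in front of the work surface, level with it; the furniture and walls round the work are solid. World frame = base frame: x ahead of the robot, y to its left, z up, the work surface at z = 0. Lengths are in m, angles in rad, forces in N, time in s.
With the tool pointing down it reaches from about 0.3 to 0.85 m from the base axis. Payload 4.2 kg.
Tool frame: the origin (TCP) lies at the very end of the fingers, on their centre line; the grasp point (between the pads) lies 19 mm behind it; x points along the fingers, y is the direction in which the jaws open and shut, and the axes are right-handed (so a half turn about x gives the same grasp; the last joint's range is limited). The gripper opens to 91 mm and grips with 3 to 60 N. Pads are 32 mm wide; open, the fingers measure 118 mm over their backs; the gripper's body (76 mm by 178 mm) begins 60 mm behind the grasp point.
Start: joints at [-1.269, 0.32, 1.565, -0, 1.257, -0.02], TCP at [0.182, -0.545, 0.214] pointing down, gripper open.
Joint ranges: [-3.11, 3.11], [-0.84, 2.01], [0.21, 2.61], [-1.34, 4.49], [0.05, 2.63], [-2.56, 2.56]. Speed limits (rad/s): [2.57, 2.57, 3.14, 3.14, 3.14, 3.14].

INTERFACE

Orientations are given as a 3x3 rotation matrix whose columns are the frame's x, y, z axes.
In Python, from workcell import bot, vision gives the robot as it stands.
- The arm moves only by the tool carry_out, never from a script. Its argument "increments" is text: rows parted by semicolons, each of 7 numbers parted by spaces: the shift along the tool's x, y, z in mm, then the turn, a rotation vector about the tool's x, y, z in degrees, then the finger opening in mm, from 0 to 91.2. In form: tx ty tz rx ry rz claw; .... A call has 1 to 20 rows; each row shifts and turns the commanded pose from where the row before left it, along the tool's axes as they then stand; what a row does not reach is not made up. A row lasts 1/8 s, in which the tool goes at most 62.5 mm and 10.7 degrees, less where a joint would pass 70% of its speed; a pose out of reach is approached as far as the arm can. A call with a gripper value outside its range is refused whole. The fingers move at their own pace and stop on an object; "newtons" is the grip in N (left out, the last holds). Time passes only in rows, so rows that do not move let the fingers close. It gives the time, the measured TCP pose, the force and the opening at its end, in the units of the state.
- bot.observe(): the state, without advancing time (a new reading comes with each control period).
- vision.snapshot(name): name is "side" or "top" or "wrist"; returns a dict with "image" (400x640x3 uint8, red, green, blue), "K" (3x3 intrinsics, pixels), "k1" (the pictures are not rectified: a ray, as slopes to the right and down, at radius r is drawn at 1 + k1 r^2 times it, then the intrinsics apply), "position" and "rotation" of the camera in the world. Camera axes: x right, y up, looking along -z (the intrinsics and any distortion apply to the point x, -y, -z); pixel columns grow to the right and rows downward; lengths in m; the calibration is good to about 2 mm. A picture is of the moment at which its call begins. There is no depth.
- bot.finish_job(): hands the job in, once; it reports no verdict.
The state is a dict: "clock": time; "joint_positions": joint angles; "joint_vel": joint speeds; "effort": joint torques, N m; "position": TCP position; "ee_rot": TCP orientation; "wrist_force": force on the tool from outside, world axes, zero at the start; "moment": the same for the moment, N m; "width": opening from 0.0 (shut) to 1.0 (fully open).
Only numpy, scipy, OpenCV 4.12 (cv2) and the standard library are available. Lean on these libraries where they do the work, as an engineer would, in place of code of your own. Each camera call takes 0.05 s, during which the arm holds its last target.

TASK

Turn the polisher's speed selector clockwise to speed 5, counting the clicks: push its pointer from one side with a fingertip, never take it between the fingers, and do not run past 5. Only then press the round start button all the way down and let it come up again; leave the things standing round the polisher alone.

Things in the scene. Friction and masses are not known exactly. Their poses are not given: they have to be found in the camera images.
- polisher: Grey bench polisher, fixed, 250 (x) by 220 (y) by 55 mm; origin at the centre of its underside, x from its control edge to its back, y left. On the deck (z 55 mm): at the back a round bowl, radius 71, centre x 50, rim z 73 mm; front left the speed selector (axis x -75, y 45), front right the start button (x -75, y -65). Marks for speeds 0 to 7 round the selector: a dot at 0, then ever longer bars.
- speed_selector (a joint): Selector angle, rad: 0 at the left (counter-clockwise) stop = speed 0, growing clockwise from above to 3.665 at the right stop = speed 7. Detents 0.524 rad (30 deg) apart hold speeds 0 to 7; speed 5 is 2.618. Starts at 0, 1 or 2. Pushed past half way it snaps on to the next detent by itself and stays; takes 3 to 8 N on the pointer 36 mm from its axis.
- selector_axis (a point): Point on the selector's upright turning axis at the height of the pointer's top (89 mm above the worktop). Its x axis runs along the pointer to its marking end and turns with it, z up. At speed 0 the pointer stands 105 degrees counter-clockwise of the polisher's +x, at speed 5 45 degrees clockwise of it.
- pointer (a point): Middle of the top of the pointer, a black bar 64 mm long, 12 wide, 22 high, white line on its long end; 18 mm from the turning axis, x to the marking end, z up. The long end reaches 50 mm from the axis, the short end 14 mm behind it. The bar's underside is 67 mm above the worktop; below it is only a round hub of radius 20 mm.
- start_button_top (a point): Centre of the top of the start button, a round grey push button of radius 14 mm in a black collar, front right on the deck; z up.
- start_button (a joint): Travel of the start button in m: 0 up, 0.006 fully down; a spring raises it; fully down takes 4 N.
- loupe: Black waisted loupe, 33 mm wide, 35 mm high, standing left of the polisher; origin at the centre of its underside. Leave it alone.
- specimen: Round black mounted specimen, 30 mm wide, 16 mm high, lying in front of the polisher; origin at the centre of its underside. Leave it alone.
- oil_bottle: Dropper bottle, 35 mm wide, 100 mm high, standing right of the polisher; origin at the centre of its underside. Leave it alone.

How it is judged:
On the way, in this order (a step that is already met when the one before it is completed fails the run):
1. the selector rests at speed 5 (value of joint speed_selector between 2.47 and 2.77 rad), for 0.2 s.
2. the start button is pressed down (value of joint start_button above 0.0045 m), for 0.02 s.
At the end, for the whole second after the job is handed in: The selector rests in the detent of speed 5 (within 0.15 rad), the start button has been pressed at least 4.5 mm and is up again, and the loupe, specimen and bottle are within 15 mm of where they stood (all of step 1 and value of joint start_button below 0.001 m and distance of each of loupe, specimen, oil_bottle from where it was at the start of the episode below 0.015 m); the robot touches nothing.
It fails at once if the selector ran past speed 5 (over half way to 6) (value of joint speed_selector above 2.88 rad).
It fails at once if the start button was pressed while the selector was not at speed 5 (value of joint start_button above 0.003 m and (value of joint speed_selector below 2.4 rad or value of joint speed_selector above 2.84 rad)).
It fails at once if the pointer was taken between the fingers (y of the grasp point in the frame of pointer between -0.005 and 0.005 m and x of the grasp point in the frame of pointer between -0.035 and 0.035 m and z of the grasp point in the frame of pointer below 0.008 m).
It fails at once if a bystander was shoved, lifted or carried (distance of any of loupe, specimen, oil_bottle from where it was at the start of the episode above 0.02 m).
It also fails if it takes over 48 s, if anything falls off the work surface, if the arm or the gripper's body presses on something with over 40 N, if the wrist force passes 120 N, or if a joint passes its speed limit or range.

## Working session

There is one attempt and no reset: what is moved stays moved. The work goes in short steps, Python scripts to look and compute and a tool call to move; the robot and the scene stay as the last step left them, time stands still between calls to the robot, and variables do not carry over. Pictures are saved under pics/ and viewed, and the job is handed in when it is done.

Besides the shell and the picture viewer there is one more tool, called as name(argument=value, ...), one argument or row to a line, values as JSON. carry_out: Moves the arm, as the interface text tells. Its arguments: {"type":"object","properties":{"increments":{"type":"string"},"newtons":{"type":"number"}},"required":["increments"]}

```bash
mkdir -p pics; ls; python3 - <<'E'
from workcell import bot, vision
import cv2,json
s=bot.observe();print({k:(v if not hasattr(v,'round') else v) for k,v in s.items()})
for n in("top","side"):
    d=vision.snapshot(n);cv2.imwrite(f"pics/{n}0.png",d["image"][:,:,::-1]);print(n,d["K"],d["k1"],d["position"],d["rotation"])
E
```

```text
pics
{'clock': 0.0, 'joint_positions': array([-1.26896676e+00,  3.20283919e-01,  1.56569872e+00, -9.42976633e-06,
        1.25738547e+00, -2.00369084e-02]), 'joint_vel': array([ 0.00077957, -0.00054703, -0.00135238, -0.00128576, -0.00045618,
       -0.00032597]), 'effort': array([ 5.57646381e-04, -4.12462413e+01, -2.31972420e+01,  7.27633014e-02,
        4.55245643e-02, -1.38477239e-04]), 'position': array([ 0.18171889, -0.54498766,  0.21311722]), 'ee_rot': array([[-5.36349846e-04,  3.16340023e-01, -9.48645720e-01],
       [ 1.69252680e-03, -9.48644211e-01, -3.16340477e-01],
       [-9.99998424e-01, -1.77527747e-03, -2.66087900e-05]]), 'wrist_force': array([ 0.4134254 , -0.30146487,  0.52137914]), 'moment': array([-0.01989824, -0.00307105,  0.02716525]), 'width': 1.002268016548469}
top [[378.32745268   0.         316.64703261]
 [  0.         378.32745268 193.74203012]
 [  0.           0.           1.        ]] -0.037897295787739184 [0.44723183 0.04126286 0.94243952] [[ 0.02670862  0.99229167 -0.12101194]
 [-0.99955642  0.02810556  0.0098514 ]
 [ 0.01317657  0.12069514  0.99260217]]
side [[404.06662098   0.         320.61626764]
 [  0.         404.06662098 200.19295366]
 [  0.           0.           1.        ]] 0.007211560006049373 [0.45264021 0.76785212 0.66117859] [[-0.98929189  0.07676394 -0.12413243]
 [-0.14546603 -0.58784409  0.79578826]
 [-0.01188268  0.80532392  0.59271593]]
```

View pics/top0.png

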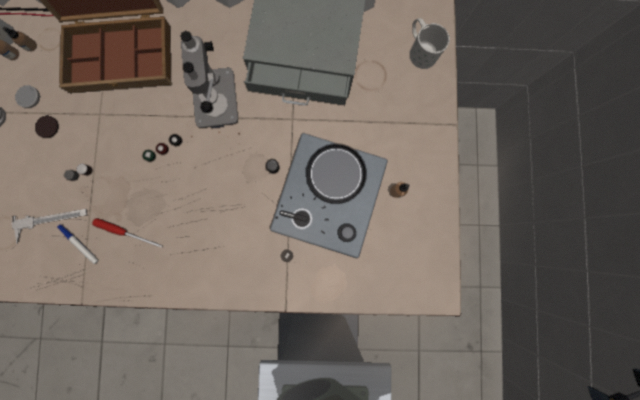

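View pics/side0.png

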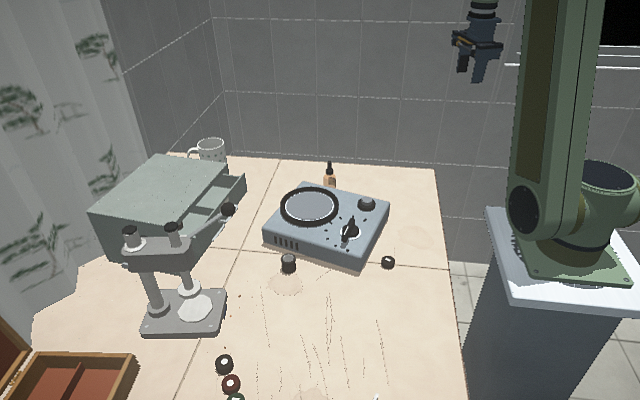

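```bash
python3 - <<'E'
import cv2
a=cv2.imread("pics/top0.png")[125:270,255:415];cv2.imwrite("pics/topc.png",cv2.resize(a,None,fx=4.1,fy=4.1,interpolation=cv2.INTER_CUBIC)[:600])
a=cv2.imread("pics/side0.png")[175:275,255:400];cv2.imwrite("pics/sidec.png",cv2.resize(a,None,fx=5,fy=5,interpolation=cv2.INTER_CUBIC))
E
```

```text
(no output)
```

View pics/topc.png

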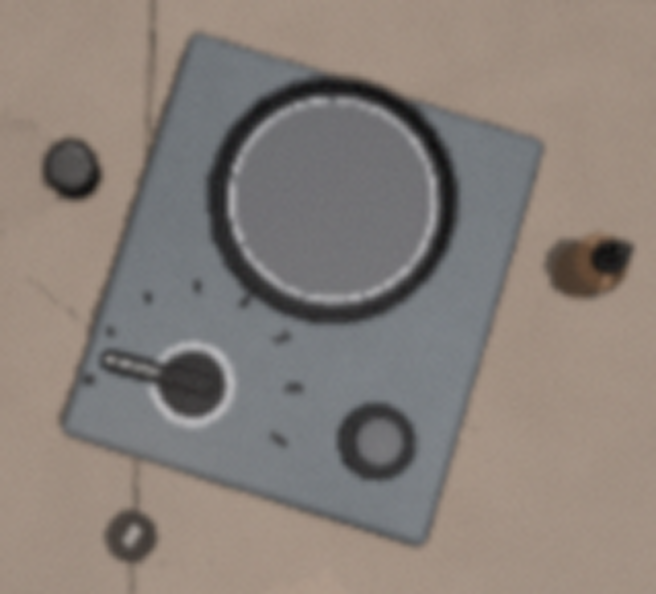

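View pics/sidec.png

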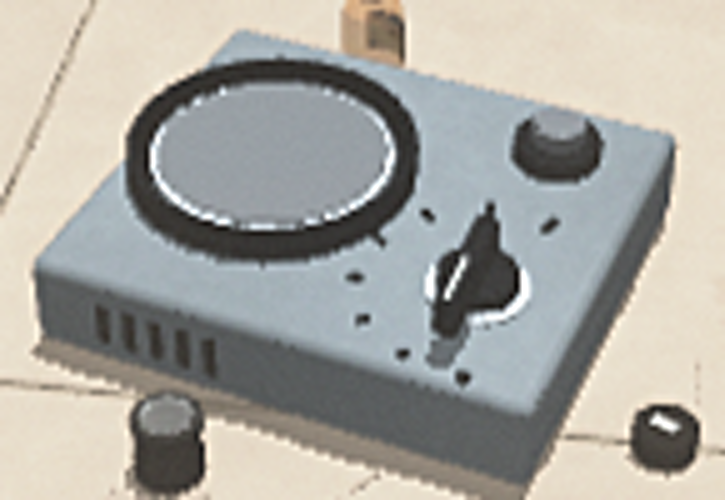

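The top crop shows the deck corners at (195,33), (543,143), (422,547) and (63,425). The pointer runs from the hub (190,383) to its tip (103,358), between the first two marks. Next I fit the pose.

```bash
cat > h.py <<'E'
import numpy as np, cv2
from workcell import bot, vision
from scipy.optimize import least_squares
CAL={}
def cal(n):
    d=vision.snapshot(n); return d
def proj(d,P):
    P=np.atleast_2d(P); c=(P-d["position"])@d["rotation"]
    x=c[:,0]/-c[:,2]; y=-c[:,1]/-c[:,2]; f=1+d["k1"]*(x*x+y*y)
    K=d["K"]; return np.c_[K[0,0]*x*f+K[0,2],K[1,1]*y*f+K[1,2]]
def unproj(d,uv,z):
    uv=np.atleast_2d(np.float64(uv)); K=d["K"]
    p=cv2.undistortPoints(uv[:,None],K,np.array([d["k1"],0,0,0,0.]))[:,0]
    r=np.c_[p[:,0],-p[:,1],-np.ones(len(p))]@d["rotation"].T
    return d["position"]+r*((z-d["position"][2])/r[:,2])[:,None]
E
python3 - <<'E'
from h import *
t=vision.snapshot("top"); s=vision.snapshot("side")
T=lambda p:np.array(p)/4.1+[255,125]-.4
S=lambda p:np.array(p)/5+[255,175]-.4
c=unproj(t,T([(195,33),(543,143),(422,547),(63,425)]),.055)
print(c, np.linalg.norm(np.roll(c,-1,0)-c,axis=1))
loc=np.array([[.125,.11,.055],[.125,-.11,.055],[-.125,-.11,.055],[-.125,.11,.055],[.05,0,.073]])
im_t=T([(195,33),(543,143),(422,547),(63,425),(333,200)])
im_s=S([(240,32),(675,137),(535,413),(37,270),(272,160)])
# side: order corners: back-right, front-right, front-left, back-left
loc_s=loc[[1,2,3,0,4]]
def W(p,l):
    R=np.array([[np.cos(p[2]),-np.sin(p[2]),0],[np.sin(p[2]),np.cos(p[2]),0],[0,0,1]]);return l@R.T+[p[0],p[1],0]
for nm,fs in (("t",[(t,loc,im_t)]),("s",[(s,loc_s,im_s)]),("both",[(t,loc,im_t),(s,loc_s,im_s)])):
    f=lambda p:np.concatenate([(proj(d,W(p,l))-i).ravel() for d,l,i in fs])
    r=least_squares(f,[.45,0,-.3]);print(nm,r.x,np.degrees(r.x[2]),r.fun.round(1))
p=r.x
ax=W(p,np.array([[-.075,.045,.089],[-.075,-.065,.07]]));print("axis,btn",ax)
for a in (105,75,45):
    th=p[2]+np.radians(a); tip=ax[0]+.05*np.array([np.cos(th),np.sin(th),0])
    q=proj(t,[tip,ax[0]]); print(a,(q+.4-[255,125])*4.1, (proj(s,[tip,ax[0]])+.4-[255,175])*5)
for z in (.06,.065,.07,.075): print(z,unproj(t,T([378,442]),z),unproj(s,S([563,125]),z), W(p,np.array([[-.075,-.065,z]])))
print("loupe",unproj(t,T([72,165]),.035),"spec",unproj(t,T([131,535]),.016),"bot",unproj(t,T([612,255]),.1))
E
```

```text
[[ 0.70281245  0.07134688  0.055     ]
 [ 0.64299545 -0.13418049  0.055     ]
 [ 0.40781686 -0.06645863  0.055     ]
 [ 0.47115691  0.13927709  0.055     ]] [0.21405507 0.244735   0.21526529 0.24141003]
t [ 0.55603096  0.00261887 -0.28638211] -16.408486104892344 [-0.6 -1.7  1.7 -0.7  0.5  1.2 -1.9  1.7  0.3 -0.7]
s [ 0.55271279  0.00999166 -0.26801914] -15.356365412301399 [-1.  -0.6  1.6 -0.4  1.   1.7 -2.   0.3  0.3 -2.7]
both [ 0.55457854  0.00462499 -0.27895385] -15.982878187982916 [-1.9 -1.   0.6 -0.6  0.1  1.6 -2.5  2.7 -0.7 -0.2 -0.7 -1.9  1.2 -1.3
 -0.5  0.1 -2.3 -1.8 -0.  -4.2]
axis,btn [[ 0.49486849  0.06853673  0.089     ]
 [ 0.46457998 -0.03721112  0.07      ]]
105 [[ 95.79875471 379.3744143 ]
 [186.6684247  383.46416626]] [[467.63218736 305.75712899]
 [479.78276273 232.16007179]]
75 [[110.46115869 334.64967412]
 [186.6684247  383.46416626]] [[411.48385336 289.79615084]
 [479.78276273 232.16007179]]
45 [[145.34081988 303.19460605]
 [186.6684247  383.46416626]] [[375.55882824 258.61662899]
 [479.78276273 232.16007179]]
0.06 [[ 0.46628065 -0.03998354  0.06      ]] [[ 0.46298586 -0.05691951  0.06      ]] [[ 0.46457998 -0.03721112  0.06      ]]
0.065 [[ 0.46617271 -0.03952319  0.065     ]] [[ 0.46289982 -0.05005989  0.065     ]] [[ 0.46457998 -0.03721112  0.065     ]]
0.07 [[ 0.46606478 -0.03906284  0.07      ]] [[ 0.46281377 -0.04320027  0.07      ]] [[ 0.46457998 -0.03721112  0.07      ]]
0.075 [[ 0.46595685 -0.03860249  0.075     ]] [[ 0.46272773 -0.03634064  0.075     ]] [[ 0.46457998 -0.03721112  0.075     ]]
loupe [[0.62571198 0.14253397 0.035     ]] spec [[0.40863344 0.10087579 0.016     ]] bot [[ 0.57132743 -0.16372583  0.1       ]]
```

```bash
python3 - <<'E'
from h import *
d=vision.snapshot("wrist"); s=bot.observe()
R=s["ee_rot"]; print("cam in tool",R.T@(d["position"]-s["position"]), "\n",(R.T@d["rotation"]).round(3), d["K"][0,0])
cv2.imwrite("pics/w0.png",d["image"][:,:,::-1])
# marks in top
t=vision.snapshot("top")
T=lambda p:np.array(p)/4.1+[255,125]-.4
m=unproj(t,T([(90,380),(110,330),(148,297),(197,287),(245,300),(281,337),(293,387),(278,440)]),.055)
c=unproj(t,T([192,383]),.058)[0]
v=m-c; a=np.degrees(np.arctan2(v[:,1],v[:,0])); print(a, a-(105-30*np.arange(8)), np.linalg.norm(v[:,:2],axis=1),c)
tip=unproj(t,T([103,358]),.089)[0]-unproj(t,T([190,383]),.089)[0]; print(np.degrees(np.arctan2(tip[1],tip[0])),np.linalg.norm(tip))
E
```

```text
cam in tool [-0.17175703 -0.00050309 -0.07987817] 
 [[ 0.     0.282 -0.959]
 [ 1.     0.001  0.   ]
 [ 0.001 -0.959 -0.282]] 312.60095290923846
[  89.74405873   58.67461184   28.84628137   -1.08700633  -30.65747983
  -60.85004441  -90.52617567 -121.80698707] [-15.25594127 -16.32538816 -16.15371863 -16.08700633 -15.65747983
 -15.85004441 -15.52617567 -16.80698707] [0.05840597 0.05626394 0.05583932 0.05550955 0.05666925 0.05741477
 0.05771865 0.05870586] [0.49694715 0.06650005 0.058     ]
75.5757892348078 0.04988016066270621
```

View pics/w0.png

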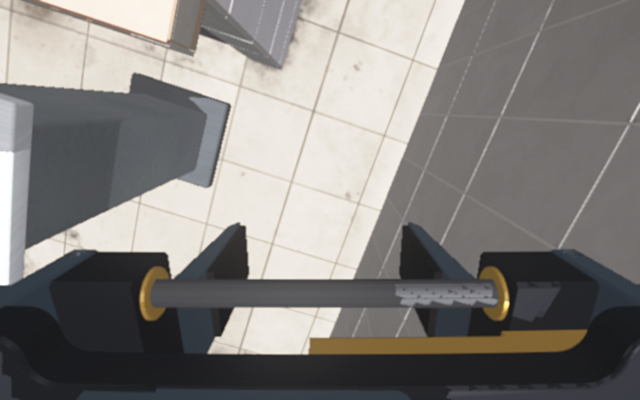

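```bash
cat >> h.py <<'E'
from scipy.spatial.transform import Rotation as Ro
def Rt(phi):
    c,s=np.cos(np.radians(phi)),np.sin(np.radians(phi)); return np.array([[0,c,s],[0,s,-c],[-1,0,0.]])
def plan(p1,phi1,n,claw=0,s=None):
    s=s or bot.observe(); p=s["position"];R=s["ee_rot"]
    phi0=np.degrees(np.arctan2(R[1,1],R[0,1])); R0=Rt(phi0)
    print("from",p.round(4),"phi",phi0)
    # level first in the first row via actual R
    out=[];cur=R
    for i in range(1,n+1):
        P=p+(np.array(p1)-p)*i/n; prev=p+(np.array(p1)-p)*(i-1)/n
        N=Rt(phi0+(phi1-phi0)*i/n)
        out.append(" ".join("%.1f"%v for v in [*(cur.T@(P-prev)*1000),*np.degrees(Ro.from_matrix(cur.T@N).as_rotvec())])+" %g"%claw); cur=N
    print("; ".join(out))
E
python3 - <<'E'
from h import *
plan([.52,.055,.22],89,16)
E
```

```text
from [ 0.1818 -0.5454  0.2137] phi -71.56184394064937
-0.4 -28.9 -31.9 -10.0 -0.0 0.0 0; -0.4 -22.9 -36.5 -10.0 0.0 0.0 0; -0.4 -16.2 -39.9 -10.0 0.0 0.0 0; -0.4 -9.0 -42.1 -10.0 0.0 0.0 0; -0.4 -1.5 -43.0 -10.0 0.0 0.0 0; -0.4 6.0 -42.6 -10.0 0.0 0.0 0; -0.4 13.3 -40.9 -10.0 0.0 0.0 0; -0.4 20.3 -38.0 -10.0 0.0 0.0 0; -0.4 26.6 -33.9 -10.0 0.0 0.0 0; -0.4 32.1 -28.7 -10.0 0.0 0.0 0; -0.4 36.6 -22.7 -10.0 0.0 0.0 0; -0.4 40.0 -16.0 -10.0 0.0 0.0 0; -0.4 42.2 -8.8 -10.0 0.0 0.0 0; -0.4 43.0 -1.3 -10.0 0.0 0.0 0; -0.4 42.6 6.2 -10.0 0.0 0.0 0; -0.4 40.9 13.6 -10.0 0.0 0.0 0
```

carry_out(
  increments="0 -29 -32 -10 0 0 0; 0 -23 -36 -10 0 0 0; 0 -16 -40 -10 0 0 0; 0 -9 -42 -10 0 0 0; 0 -1 -43 -10 0 0 0; 0 6 -43 -10 0 0 0; 0 13 -41 -10 0 0 0; 0 20 -38 -10 0 0 0; 0 27 -34 -10 0 0 0; 0 32 -29 -10 0 0 0; 0 37 -23 -10 0 0 0; 0 40 -16 -10 0 0 0; 0 42 -9 -10 0 0 0; 0 43 -1 -10 0 0 0; 0 43 6 -10 0 0 0; 0 41 14 -10 0 0 0; 0 0 0 0 0 0 0",
  newtons=20,
)

```text
clock: 2.42
position: [0.5243, 0.0566, 0.2135]
ee_rot: [[0.0, 0.024, 1.0], [0.0, 1.0, -0.024], [-1.0, 0.0, 0.0]]
wrist_force: [-0.6, -0.3, 0.4]
width: 0.004
```

```bash
python3 - <<'E'
from h import *
d=vision.snapshot("wrist"); s=bot.observe();print(s["joint_positions"].round(3),s["position"],s["width"])
np.savez("w1.npz",**{k:v for k,v in d.items()})
cv2.imwrite("pics/w1.png",d["image"][:,:,::-1])
E
```

```text
[ 0.084  0.244  1.674 -0.     1.225 -1.461] [0.52338183 0.05523041 0.2135491 ] 0.0015873409311256048
```

View pics/w1.png

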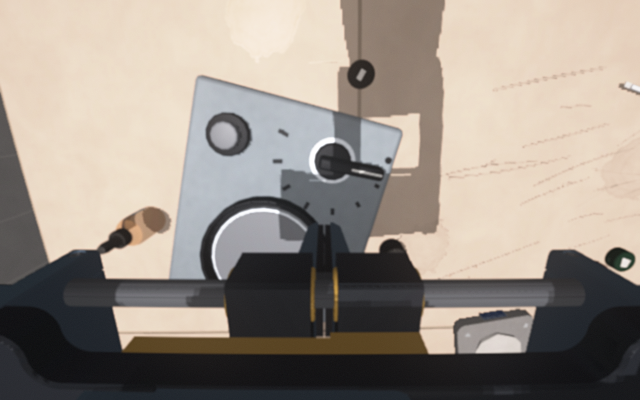

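```bash
python3 - <<'E'
import cv2
a=cv2.imread("pics/w1.png")[110:225,185:415];cv2.imwrite("pics/w1c.png",cv2.resize(a,None,fx=3.4,fy=3.4,interpolation=cv2.INTER_CUBIC))
a=cv2.imread("pics/w1.png")[130:210,290:400];cv2.imwrite("pics/w1d.png",cv2.resize(a,None,fx=7,fy=7,interpolation=cv2.INTER_CUBIC))
E
```

```text
(no output)
```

View pics/w1c.png

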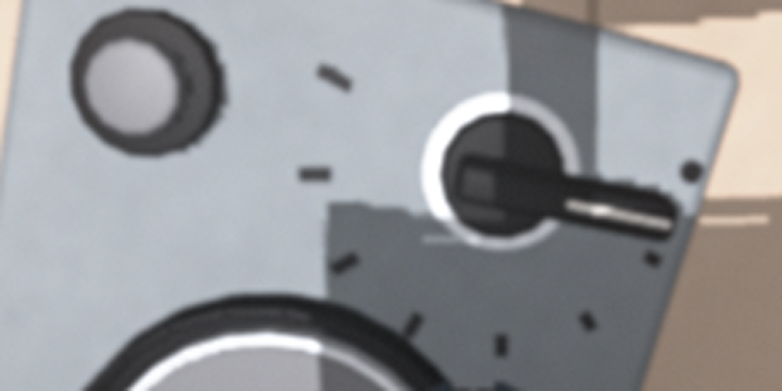

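View pics/w1d.png

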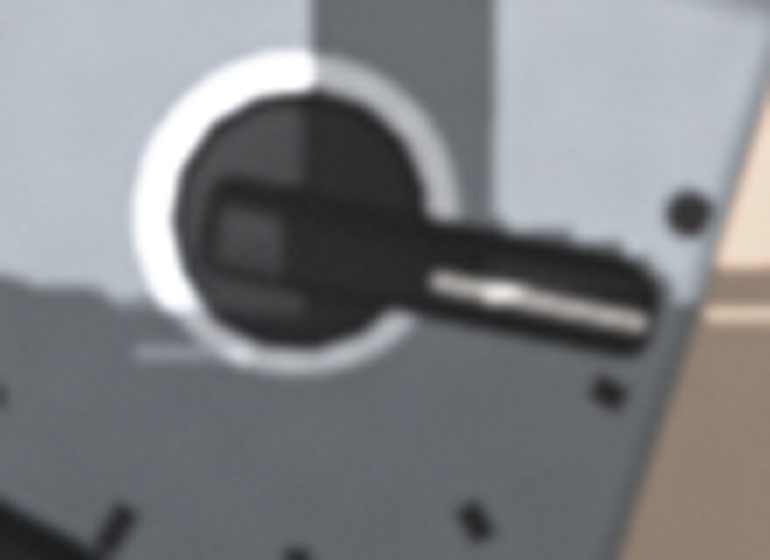

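```bash
python3 - <<'E'
from h import *
d=dict(np.load("w1.npz"))
D=lambda p:np.array(p)/7+[290,130]-.43
C=lambda p:np.array(p)/3.4+[185,110]-.35
l=unproj(d,D([(435,282),(645,323)]),.089); v=l[1]-l[0]
print(l,np.degrees(np.arctan2(v[1],v[0])),np.linalg.norm(v))
cen=unproj(d,D([298,212]),.055)[0]; hub=unproj(d,D([300,220]),.067)[0]; print("ring",cen,"hub",hub)
u=v/np.linalg.norm(v); print("axis from line end 50mm:", l[1]-u*.05)
m=unproj(d,C([(690,171),(653,259),(588,321),(501,346),(413,325),(344,263),(315,174),(334,77)]),.055)
v=m-cen; a=np.degrees(np.arctan2(v[:,1],v[:,0])); print(a-(105-30*np.arange(8)), np.linalg.norm(v[:,:2],axis=1))
# circle fit to marks? fit centre s.t. angles match
f=lambda p:np.ravel([(m[:,:2]-p[:2]-np.c_[(np.cos(t:=np.radians(105-30*np.arange(8))+p[2])),np.sin(t)]*np.linalg.norm(m[:,:2]-p[:2],axis=1)[:,None])])
r=least_squares(f,[.49,.067,-.28]);print(r.x,np.degrees(r.x[2]),abs(r.fun).max())
for z in(.065,.07,.075): print("btn",unproj(d,C([132,87]),z))
t=r.x[2];print("btn exp",r.x[:2]+[.11*np.sin(t),-.11*np.cos(t)])
print("spec",unproj(d,[[361,75]],.016))
E
```

```text
[[0.50018129 0.08438563 0.089     ]
 [0.50660543 0.11338594 0.089     ]] 77.50956775452981 0.02970332367046214
ring [0.49536751 0.06655763 0.055     ] hub [0.49468496 0.06654819 0.067     ]
axis from line end 50mm: [0.4957916  0.06456933 0.089     ]
[-16.45218565 -16.58855579 -16.2341745  -16.13378284 -15.83230362
 -15.84928521 -15.42209928 -15.6641298 ] [0.05890745 0.0562838  0.05667773 0.05753886 0.0578044  0.05822838
 0.05825238 0.05873327]
[ 0.4958259   0.06647104 -0.27990043] -16.037113050019478 0.0001653632151340375
btn [[ 0.46602326 -0.04290009  0.065     ]]
btn [[ 0.4656804  -0.04131309  0.07      ]]
btn [[ 0.46533753 -0.03972609  0.075     ]]
btn exp [ 0.46543731 -0.03924808]
spec [[0.40789111 0.10102658 0.016     ]]
```

```bash
python3 - <<'E'
from h import *
ax=np.array([.4956,.0665]); ph=77.5;R=Rt(ph)
c=ax+.034*R[:2,1]-.032*R[:2,2];print(c)
plan([*c,.2135],ph,3)
E
```

```text
[0.47171747 0.10662013]
from [0.5234 0.0552 0.2135] phi 88.50633361302748
0.0 16.7 -17.7 3.7 -0.0 0.0 0; 0.0 15.5 -18.7 3.7 0.0 0.0 0; 0.0 14.3 -19.6 3.7 0.0 0.0 0
```

carry_out(
  increments="0 16.7 -17.7 3.7 0 0 0; 0 15.5 -18.7 3.7 0 0 0; 0 14.3 -19.6 3.7 0 0 0; 30 0 0 0 0 0 0; 40 0 0 0 0 0 0; 40 0 0 0 0 0 0; 26 0 0 0 0 0 0; 0 0 0 0 0 0 0; 0 0 0 0 0 0 0",
)

```text
clock: 3.6
position: [0.4724, 0.1055, 0.0791]
ee_rot: [[0.002, 0.22, 0.975], [0.0, 0.975, -0.22], [-1.0, 0.001, 0.002]]
wrist_force: [0.3, 1.0, 0.5]
width: 0.006
```

```bash
cat > look.py <<'E'
from h import *
import sys
n=sys.argv[1]
t=vision.snapshot("top"); s=vision.snapshot("side"); o=bot.observe()
np.savez(n+"t.npz",**t); np.savez(n+"s.npz",**s)
a=t["image"][190:270,260:370,::-1]; b=s["image"][190:270,310:420,::-1]
cv2.imwrite(f"pics/{n}.png",np.vstack([cv2.resize(x,None,fx=7,fy=7,interpolation=cv2.INTER_CUBIC)[:,:770] for x in (a,b)])[::1] if 0 else np.hstack([cv2.resize(x,(400,291),interpolation=cv2.INTER_CUBIC) for x in (a,b)]))
R=o["ee_rot"]; print(o["clock"],o["position"].round(4),np.degrees(np.arctan2(R[1,1],R[0,1])).round(1),"F tool",(R.T@o["wrist_force"]).round(2))
E
python3 look.py a
```

```text
3.7 [0.4727 0.1058 0.0794] 77.3 F tool [ 0.33 -0.01  0.21]
```

View pics/a.png

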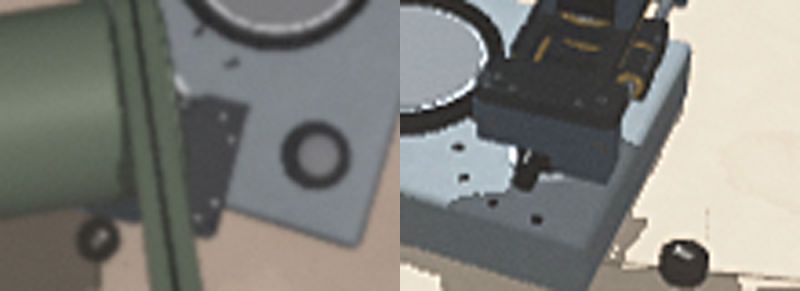

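carry_out(
  increments="4 0 0 0 0 0 0; 0 0 4 0 0 0 0; 0 0 4 0 0 0 0; 0 0 0 0 0 0 0",
)

```text
clock: 4.2
position: [0.48, 0.1041, 0.074]
ee_rot: [[0.0, 0.219, 0.976], [-0.0, 0.976, -0.219], [-1.0, 0.0, 0.0]]
wrist_force: [-0.3, 0.0, 0.0]
width: 0.006
```

carry_out(
  increments="0 0 2 0 0 0 0; 0 0 0 0 0 0 0",
)

```text
clock: 4.45
position: [0.481, 0.1039, 0.0739]
ee_rot: [[-0.001, 0.219, 0.976], [0.0, 0.976, -0.219], [-1.0, -0.0, -0.001]]
wrist_force: [-2.5, 0.9, 1.5]
width: 0.004
```

```bash
cat > st.py <<'E'
from h import *
o=bot.observe();R=o["ee_rot"];ax=np.array([.4956,.0665,0]); c=R.T@(o["position"]-ax)
phi=np.degrees(np.arctan2(R[1,1],R[0,1]))
# face is at z=c_z+.016 in tool; pointer side face offset 6mm on -z side of axis
print(o["clock"],o["position"].round(4),"phi",phi.round(1),"r,h",(c[1:]*1000).round(1),"F tool",(R.T@o["wrist_force"]).round(2),"speed angle of face",(89-phi+np.degrees(np.arctan2(c[2]*1000+22,c[1]*1000))).round(1))
E
python3 st.py
```

```text
4.45 [0.481  0.1039 0.0739] phi 77.3 r,h [ 33.2 -22.5] F tool [-1.5   0.32 -2.6 ] speed angle of face 10.7
```

carry_out(
  increments="0 1.1 1.8 3 0 0 0; 0 0 0 0 0 0 0",
)

```text
clock: 4.7
position: [0.4837, 0.1044, 0.0739]
ee_rot: [[0.001, 0.269, 0.963], [-0.0, 0.963, -0.269], [-1.0, -0.0, 0.001]]
wrist_force: [-0.0, -0.3, -0.2]
width: 0.006
```

```bash
python3 st.py
```

```text
4.7 [0.4837 0.1044 0.0739] phi 74.4 r,h [ 33.3 -21.7] F tool [ 0.17 -0.27  0.03] speed angle of face 15.2
```

carry_out(
  increments="0 1.1 1.8 3 0 0 0; 0 1.1 1.8 3 0 0 0; 0 0 0 0 0 0 0",
)

```text
clock: 5.08
position: [0.488, 0.1053, 0.074]
ee_rot: [[0.001, 0.368, 0.93], [-0.0, 0.93, -0.368], [-1.0, 0.0, 0.001]]
wrist_force: [0.7, -0.1, -0.3]
width: 0.002
```

```bash
python3 st.py
```

```text
5.075 [0.488  0.1053 0.074 ] phi 68.4 r,h [ 33.3 -21.3] F tool [0.3  0.14 0.75] speed angle of face 21.7
```

carry_out(
  increments="0 1.1 1.8 3 0 0 0; 0 1.1 1.8 3 0 0 0; 0 0 0 0 0 0 0",
)

```text
clock: 5.45
position: [0.4918, 0.106, 0.0739]
ee_rot: [[0.0, 0.463, 0.887], [-0.0, 0.887, -0.463], [-1.0, -0.0, 0.0]]
wrist_force: [-0.0, 0.6, -0.1]
width: 0.004
```

```bash
python3 st.py
```

```text
5.45 [0.4918 0.106  0.0739] phi 62.4 r,h [ 33.2 -21.6] F tool [ 0.06  0.51 -0.29] speed angle of face 27.2
```

carry_out(
  increments="0 1.1 1.8 3 0 0 0; 0 0 0 0 0 0 0",
)

```text
clock: 5.7
position: [0.4932, 0.1062, 0.0739]
ee_rot: [[-0.001, 0.509, 0.861], [0.0, 0.861, -0.509], [-1.0, -0.001, -0.001]]
wrist_force: [-2.4, 1.6, 0.9]
width: 0.007
```

```bash
python3 st.py; python3 look.py b
```

```text
5.7 [0.4932 0.1062 0.0739] phi 59.4 r,h [ 32.9 -22.4] F tool [-0.92  0.18 -2.9 ] speed angle of face 28.9
5.8 [0.4931 0.1063 0.0739] 59.4 F tool [-1.99  0.56 -2.45]
```

View pics/b.png

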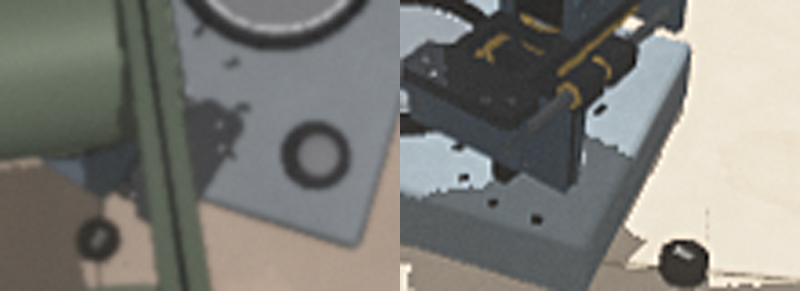

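carry_out(
  increments="0 1.1 1.8 3 0 0 0; 0 1.1 1.8 3 0 0 0; 0 1.1 1.8 3 0 0 0; 0 1.1 1.8 3 0 0 0; 0 1.1 1.8 3 0 0 0; 0 1.1 1.8 3 0 0 0; 0 0 0 0 0 0 0",
)

```text
clock: 6.68
position: [0.5069, 0.1046, 0.074]
ee_rot: [[0.001, 0.75, 0.662], [-0.0, 0.662, -0.75], [-1.0, 0.001, 0.001]]
wrist_force: [-0.3, -0.7, -0.3]
width: 0.003
```

```bash
python3 st.py
```

```text
6.675 [0.5069 0.1046 0.074 ] phi 41.4 r,h [ 33.7 -21. ] F tool [ 0.27 -0.7   0.38] speed angle of face 49.3
```

carry_out(
  increments="0 1.1 1.8 3 0 0 0; 0 1.1 1.8 3 0 0 0; 0 1.1 1.8 3 0 0 0; 0 0 0 0 0 0 0",
)

```text
clock: 7.18
position: [0.5124, 0.1026, 0.074]
ee_rot: [[0.0, 0.844, 0.536], [0.0, 0.536, -0.844], [-1.0, 0.0, 0.0]]
wrist_force: [-0.5, 0.4, 0.9]
width: 0.004
```

```bash
python3 st.py
```

```text
7.175 [0.5124 0.1026 0.074 ] phi 32.4 r,h [ 33.6 -21.4] F tool [-0.95 -0.22 -0.67] speed angle of face 57.6
```

carry_out(
  increments="0 1.1 1.8 3 0 0 0; 0 0 0 0 0 0 0",
)

```text
clock: 7.42
position: [0.5138, 0.1022, 0.074]
ee_rot: [[-0.001, 0.871, 0.491], [0.001, 0.491, -0.871], [-1.0, 0.0, -0.001]]
wrist_force: [-2.4, 3.4, 1.3]
width: 0.004
```

```bash
python3 st.py
```

```text
7.425 [0.5138 0.1022 0.074 ] phi 29.4 r,h [ 33.4 -22.2] F tool [-1.32 -0.42 -4.2 ] speed angle of face 59.2
```

Contact near 59°, so the selector is at speed 2 as expected. Pushing on to 3.

carry_out(
  increments="0 1.1 1.8 3 0 0 0; 0 1.1 1.8 3 0 0 0; 0 1.1 1.8 3 0 0 0; 0 1.1 1.8 3 0 0 0; 0 1.1 1.8 3 0 0 0; 0 1.1 1.8 3 0 0 0; 0 0 0 0 0 0 0",
)

```text
clock: 8.3
position: [0.5246, 0.0936, 0.074]
ee_rot: [[0.001, 0.98, 0.199], [-0.001, 0.199, -0.98], [-1.0, 0.001, 0.001]]
wrist_force: [0.5, -0.5, -0.7]
width: 0.005
```

```bash
python3 st.py
```

```text
8.3 [0.5246 0.0936 0.074 ] phi 11.5 r,h [ 33.9 -20.7] F tool [0.66 0.42 0.64] speed angle of face 79.6
```

carry_out(
  increments="0 1.1 1.8 3 0 0 0; 0 1.1 1.8 3 0 0 0; 0 1.1 1.8 3 0 0 0; 0 0 0 0 0 0 0",
)

```text
clock: 8.8
position: [0.5283, 0.0894, 0.074]
ee_rot: [[0.0, 0.999, 0.043], [0.0, 0.043, -0.999], [-1.0, 0.0, -0.0]]
wrist_force: [0.0, 1.4, 0.5]
width: 0.004
```

```bash
python3 st.py
```

```text
8.8 [0.5283 0.0894 0.074 ] phi 2.4 r,h [ 33.7 -21.5] F tool [-0.52  0.1  -1.38] speed angle of face 87.4
```

carry_out(
  increments="0 1.1 1.8 3 0 0 0; 0 0 0 0 0 0 0",
)

```text
clock: 9.05
position: [0.5294, 0.0883, 0.0739]
ee_rot: [[-0.0, 1.0, -0.01], [0.001, -0.01, -1.0], [-1.0, -0.0, -0.001]]
wrist_force: [-0.3, 5.1, -0.5]
width: 0.004
```

```bash
python3 st.py
```

```text
9.05 [0.5294 0.0883 0.0739] phi -0.6 r,h [ 33.5 -22.3] F tool [ 0.54 -0.32 -5.09] speed angle of face 89.1
```

carry_out(
  increments="-2 0 -1 0 0 0 0; -2 0 1 0 0 0 0; 0 1.1 1.8 3 0 0 0; 0 1.1 1.8 3 0 0 0; 0 1.1 1.8 3 0 0 0; 0 1.1 1.8 3 0 0 0; 0 1.1 1.8 3 0 0 0; 0 1.1 1.8 3 0 0 0; 0 0 0 0 0 0 0",
)

```text
clock: 10.18
position: [0.5347, 0.075, 0.0782]
ee_rot: [[0.001, 0.948, -0.319], [-0.001, -0.319, -0.948], [-1.0, 0.001, 0.001]]
wrist_force: [0.4, 0.2, 0.3]
width: 0.004
```

```bash
python3 st.py
```

```text
10.175 [0.5347 0.075  0.0782] phi -18.6 r,h [ 34.4 -20.4] F tool [-0.3   0.3  -0.35] speed angle of face 110.2
```

carry_out(
  increments="0 1.1 1.8 3 0 0 0; 0 1.1 1.8 3 0 0 0; 0 1.1 1.8 3 0 0 0; 0 0 0 0 0 0 0",
)

```text
clock: 10.68
position: [0.5358, 0.0697, 0.0781]
ee_rot: [[0.001, 0.886, -0.463], [0.0, -0.463, -0.886], [-1.0, 0.001, -0.001]]
wrist_force: [0.4, 2.3, -0.4]
width: 0.005
```

```bash
python3 st.py
```

```text
10.675 [0.5358 0.0697 0.0781] phi -27.6 r,h [ 34.2 -21.5] F tool [ 0.44 -0.7  -2.2 ] speed angle of face 117.3
```

carry_out(
  increments="0 1.1 1.8 3 0 0 0; 0 0 0 0 0 0 0",
)

```text
clock: 10.92
position: [0.5362, 0.0684, 0.0782]
ee_rot: [[0.001, 0.861, -0.509], [0.002, -0.509, -0.861], [-1.0, 0.0, -0.002]]
wrist_force: [1.1, 5.0, -1.4]
width: 0.007
```

```bash
python3 st.py; python3 look.py c
```

```text
10.925 [0.5362 0.0684 0.0782] phi -30.6 r,h [ 34.  -22.5] F tool [ 1.41 -1.62 -4.9 ] speed angle of face 118.8
11.025 [0.5362 0.0684 0.0782] -30.6 F tool [ 0.67 -2.11 -4.4 ]
```

View pics/c.png

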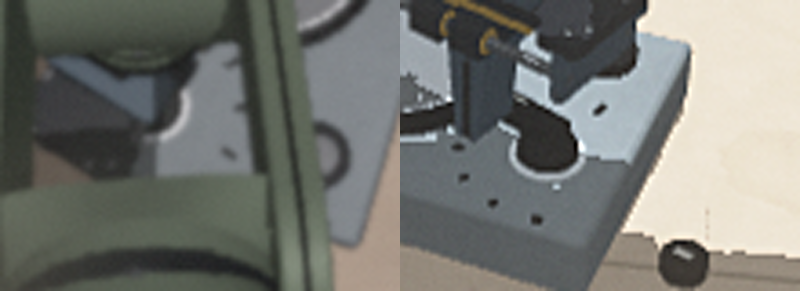

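carry_out(
  increments="0 1.1 1.8 3 0 0 0; 0 1.1 1.8 3 0 0 0; 0 1.1 1.8 3 0 0 0; 0 1.1 1.8 3 0 0 0; 0 1.1 1.8 3 0 0 0; 0 0 0 0 0 0 0",
)

```text
clock: 11.78
position: [0.5346, 0.0565, 0.078]
ee_rot: [[-0.0, 0.7, -0.714], [-0.001, -0.714, -0.7], [-1.0, 0.001, 0.001]]
wrist_force: [0.3, 0.1, 0.0]
width: 0.0
```

```bash
python3 st.py
```

```text
11.775 [0.5346 0.0565 0.078 ] phi -45.5 r,h [ 34.5 -20.7] F tool [-0.02  0.11 -0.27] speed angle of face 136.7
```

carry_out(
  increments="0 0 -8 0 0 0 0; -20 0 0 0 0 0 0; -50 0 0 0 0 0 0; -50 0 0 0 0 0 0; 0 0 50 0 0 0 0; 0 0 50 0 0 0 0; 0 0 0 0 0 0 0; 0 0 0 0 0 0 0",
)

```text
clock: 12.78
position: [0.4698, -0.007, 0.1983]
ee_rot: [[0.002, 0.699, -0.715], [0.0, -0.715, -0.699], [-1.0, 0.001, -0.001]]
wrist_force: [0.1, -0.8, -0.1]
width: 0.008
```

```bash
python3 - <<'E'
from h import *
d=vision.snapshot("wrist"); s=bot.observe();print(s["position"])
np.savez("w2.npz",**d)
cv2.imwrite("pics/w2.png",d["image"][:,:,::-1])
E
```

```text
[ 0.47001804 -0.00676783  0.19812811]
```

View pics/w2.png

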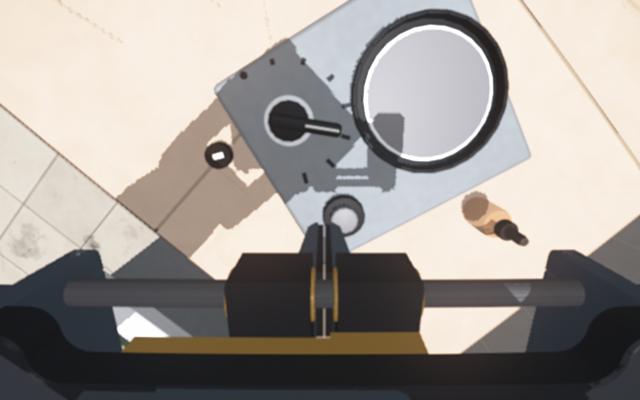

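```bash
python3 - <<'E'
from h import *
a=cv2.imread("pics/w2.png")[50:235,230:385];cv2.imwrite("pics/w2c.png",cv2.resize(a[:,:],None,fx=3.2,fy=3.2,interpolation=cv2.INTER_CUBIC))
a=cv2.imread("pics/w2.png")[90:160,255:360];cv2.imwrite("pics/w2d.png",cv2.resize(a,None,fx=7,fy=7,interpolation=cv2.INTER_CUBIC))
E
```

```text
(no output)
```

View pics/w2d.png

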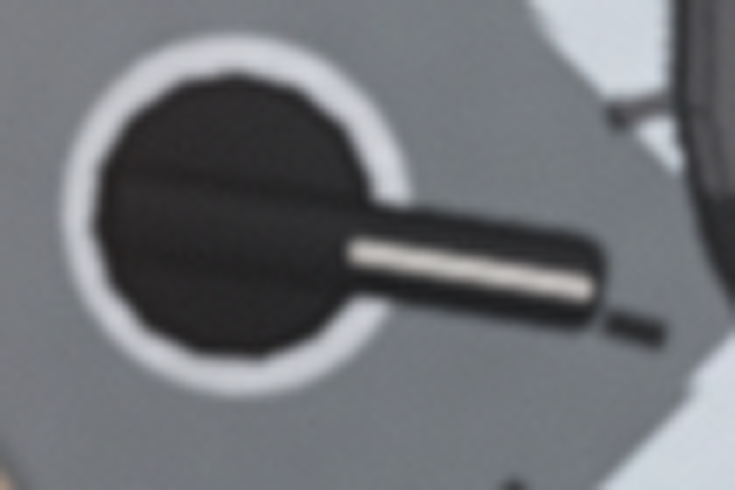

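View pics/w2c.png

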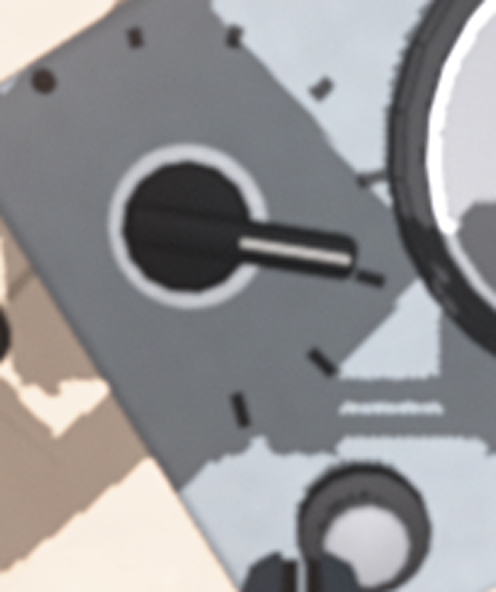

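```bash
python3 - <<'E'
from h import *
d=dict(np.load("w2.npz"))
D=lambda p:np.array(p)/7+[255,90]-.43
l=unproj(d,D([(350,250),(590,290)]),.089);v=l[1]-l[0];a=np.degrees(np.arctan2(v[1],v[0]));print(l,a,"speed deg",89-a, np.linalg.norm(v))
c=unproj(d,D([236,214]),.055)[0];m=unproj(d,D([637,331]),.055)[0]-c;print(c,np.degrees(np.arctan2(m[1],m[0])))
C=lambda p:np.array(p)/3.2+[230,50]-.35
for z in (.07,.075,.08):print(unproj(d,C([368,545]),z), unproj(d,C([365,520]),.065))
E
python3 st.py
```

```text
[[0.50603702 0.05239669 0.089     ]
 [0.52355448 0.02741852 0.089     ]] -54.95759911880767 speed deg 143.95759911880768 0.030508531300154042
[0.4960139  0.06755807 0.055     ] -61.66259162062205
[[ 0.4648779 -0.0410442  0.07     ]] [[ 0.46915767 -0.03579711  0.065     ]]
[[ 0.46590425 -0.03953947  0.075     ]] [[ 0.46915767 -0.03579711  0.065     ]]
[[ 0.4669306  -0.03803474  0.08      ]] [[ 0.46915767 -0.03579711  0.065     ]]
12.825 [ 0.47   -0.0068  0.1981] phi -45.6 r,h [34.6 69.4] F tool [ 0.34  0.53 -0.2 ] speed angle of face 203.9
```

The pointer is at about 144° (2.51 rad), so it clicked into the speed 5 detent. That leaves thin margin to the 2.47 lower limit, so I'll nudge it a few degrees toward the detent's centre.

```bash
python3 - <<'E'
from h import *
ax=np.array([.4956,.0665]); ph=-60;R=Rt(ph)
c=ax+.034*R[:2,1]-.034*R[:2,2];print(c)
plan([*c,.198],ph,3)
E
```

```text
[0.54204486 0.05405514]
from [ 0.47   -0.0068  0.1981] phi -45.6161939979478
0.1 2.3 -31.3 4.8 -0.1 -0.0 0; 0.0 -0.3 -31.4 4.8 0.0 0.0 0; 0.0 -2.9 -31.3 4.8 0.0 0.0 0
```

carry_out(
  increments="0 2.3 -31.3 4.8 0 0 0; 0 -0.3 -31.4 4.8 0 0 0; 0 -2.9 -31.3 4.8 0 0 0; 0 0 0 0 0 0 0; 40 0 0 0 0 0 0; 40 0 0 0 0 0 0; 38 0 0 0 0 0 0; 0 0 0 0 0 0 0; 0 0 0 0 0 0 0",
)

```text
clock: 13.95
position: [0.542, 0.0535, 0.0811]
ee_rot: [[0.002, 0.5, -0.866], [0.0, -0.866, -0.5], [-1.0, 0.001, -0.002]]
wrist_force: [0.5, 0.3, 0.7]
width: 0.004
```

```bash
python3 st.py
```

```text
13.95 [0.542  0.0535 0.0811] phi -60.0 r,h [ 34.5 -33.9] F tool [-0.71  0.   -0.54] speed angle of face 130.0
```

carry_out(
  increments="2 0 3 0 0 0 0; 0 0 3 0 0 0 0; 0 0 2 0 0 0 0; 0 0 2 0 0 0 0; 0 0 0 0 0 0 0",
)

```text
clock: 14.58
position: [0.5328, 0.0485, 0.0783]
ee_rot: [[0.001, 0.499, -0.867], [0.0, -0.867, -0.499], [-1.0, 0.0, -0.001]]
wrist_force: [0.9, -0.2, 1.2]
width: 0.006
```

```bash
python3 st.py
```

```text
14.575 [0.5328 0.0485 0.0783] phi -60.1 r,h [ 34.2 -23.3] F tool [-1.18  0.61 -0.67] speed angle of face 146.9
```

carry_out(
  increments="0 0 1 0 0 0 0; 0 0 0 0 0 0 0",
)

```text
clock: 14.82
position: [0.5324, 0.0482, 0.0783]
ee_rot: [[0.002, 0.499, -0.867], [0.0, -0.867, -0.499], [-1.0, 0.001, -0.002]]
wrist_force: [2.1, 1.8, 1.3]
width: 0.006
```

```bash
python3 st.py
```

```text
14.825 [0.5324 0.0482 0.0783] phi -60.1 r,h [ 34.3 -22.9] F tool [-1.25 -0.51 -2.73] speed angle of face 147.5
```

carry_out(
  increments="0 0 1 0 0 0 0; 0 0 0 0 0 0 0",
)

```text
clock: 15.08
position: [0.532, 0.0479, 0.0783]
ee_rot: [[0.003, 0.499, -0.867], [0.001, -0.867, -0.499], [-1.0, 0.001, -0.003]]
wrist_force: [3.7, 2.3, 0.3]
width: 0.001
```

```bash
python3 st.py
```

```text
15.075 [0.532  0.0479 0.0783] phi -60.1 r,h [ 34.4 -22.5] F tool [-0.27 -0.16 -4.36] speed angle of face 148.2
```

carry_out(
  increments="0 0 1 0 0 0 0; 0 0 0 0 0 0 0",
)

```text
clock: 15.32
position: [0.5317, 0.0476, 0.0784]
ee_rot: [[0.005, 0.499, -0.867], [0.001, -0.867, -0.499], [-1.0, 0.001, -0.005]]
wrist_force: [6.5, 3.5, -0.8]
width: 0.006
```

```bash
python3 st.py
```

```text
15.325 [0.5317 0.0476 0.0784] phi -60.1 r,h [ 34.5 -22.3] F tool [ 0.85  0.18 -7.34] speed angle of face 148.7
```

carry_out(
  increments="0 0 -5 0 0 0 0; 0 0 -5 0 0 0 0; -40 0 0 0 0 0 0; -40 0 0 0 0 0 0; -40 0 0 0 0 0 0; 0 0 50 0 0 0 0; 0 0 50 0 0 0 0; 0 0 0 0 0 0 0; 0 0 0 0 0 0 0",
)

```text
clock: 16.45
position: [0.452, 0.002, 0.198]
ee_rot: [[0.0, 0.499, -0.867], [-0.0, -0.867, -0.499], [-1.0, 0.0, -0.0]]
wrist_force: [0.1, -0.3, 0.2]
width: 0.007
```

```bash
python3 - <<'E'
from h import *
d=vision.snapshot("wrist"); s=bot.observe();print(s["position"])
np.savez("w3.npz",**d)
cv2.imwrite("pics/w3.png",d["image"][:,:,::-1])
q=proj(d,[[.4956,.0665,.089],[.4654,-.0393,.075]]);print(q)
x,y=(q[0]-[40,40]).astype(int); print(x,y)
a=d["image"][y:y+80,x:x+105,::-1];cv2.imwrite("pics/w3d.png",cv2.resize(a,None,fx=7,fy=7,interpolation=cv2.INTER_CUBIC))
E
```

```text
[0.45242949 0.00220205 0.19795754]
[[285.20131571 122.08913992]
 [367.39225662 203.95200663]]
245 82
```

View pics/w3.png

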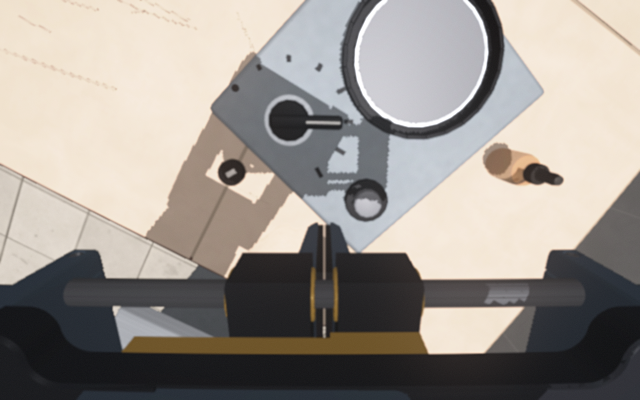

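View pics/w3d.png

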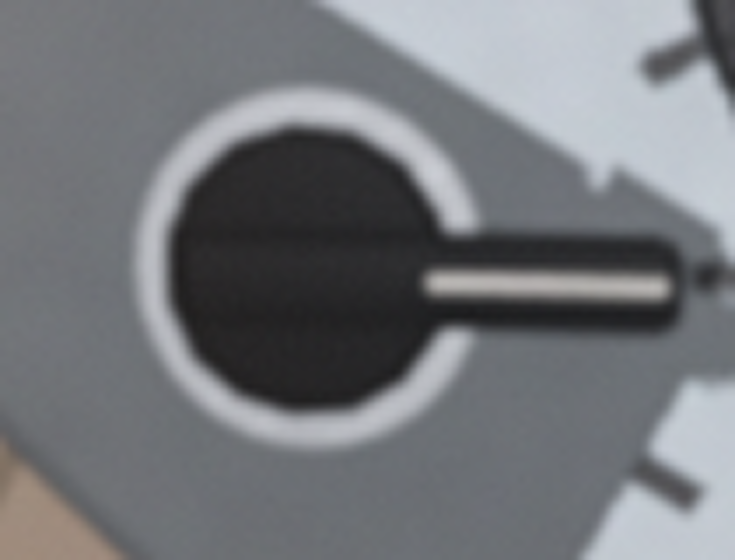

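```bash
python3 - <<'E'
from h import *
d=dict(np.load("w3.npz"))
D=lambda p:np.array(p)/7+[245,82]-.43
l=unproj(d,D([(425,282),(670,289)]),.089);v=l[1]-l[0];a=np.degrees(np.arctan2(v[1],v[0]));print(l,a,"speed deg",89-a)
for z in (.07,.075,.08):print(unproj(d,[[367,203]],z))
plan([.4654,-.0393,.11],-60,4)
a=d["image"][170:230,320:410,::-1];cv2.imwrite("pics/w3b.png",cv2.resize(a,None,fx=7,fy=7,interpolation=cv2.INTER_CUBIC))
E
```

```text
[[0.5044924  0.05137238 0.089     ]
 [0.51897868 0.0244472  0.089     ]] -61.71886579913919 speed deg 150.7188657991392
[[ 0.46510515 -0.03981265  0.07      ]]
[[ 0.46603741 -0.03844318  0.075     ]]
[[ 0.46696966 -0.03707371  0.08      ]]
from [0.4524 0.0022 0.198 ] phi -60.05237233939238
22.0 10.6 2.4 -0.0 -0.0 -0.0 0; 22.0 10.6 2.4 -0.0 0.0 0.0 0; 22.0 10.6 2.4 -0.0 0.0 0.0 0; 22.0 10.6 2.4 -0.0 0.0 0.0 0
```

View pics/w3b.png

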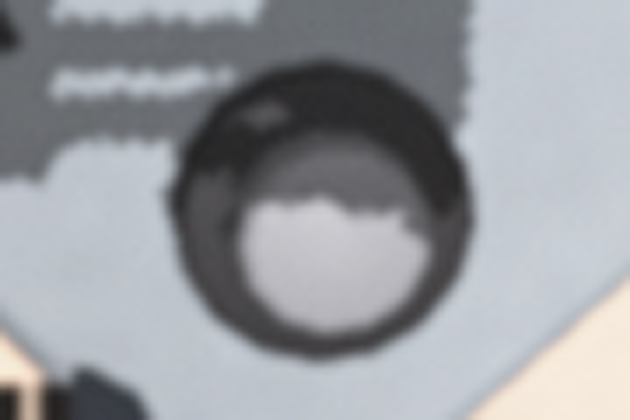

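carry_out(
  increments="22 10.6 2.4 0 0 0 0; 22 10.6 2.4 0 0 0 0; 22 10.6 2.4 0 0 0 0; 22 10.6 2.4 0 0 0 0; 0 0 0 0 0 0 0; 10 0 0 0 0 0 0; 10 0 0 0 0 0 0; 8 0 0 0 0 0 0; 0 0 0 0 0 0 0; 0 0 0 0 0 0 0",
)

```text
clock: 17.75
position: [0.4648, -0.0395, 0.0821]
ee_rot: [[0.001, 0.499, -0.867], [-0.0, -0.867, -0.499], [-1.0, 0.0, -0.0]]
wrist_force: [0.4, -0.3, -0.5]
width: 0.002
```

```bash
python3 st.py
```

```text
17.75 [ 0.4648 -0.0395  0.0821] phi -60.1 r,h [76.5 79.6] F tool [ 0.51  0.47 -0.19] speed angle of face 202.1
```

carry_out(
  increments="3 0 0 0 0 0 0; 3 0 0 0 0 0 0; 0 0 0 0 0 0 0",
)

```text
clock: 18.12
position: [0.4648, -0.0395, 0.076]
ee_rot: [[0.0, 0.499, -0.867], [-0.0, -0.867, -0.499], [-1.0, 0.0, -0.0]]
wrist_force: [1.2, -1.1, 1.2]
width: 0.007
```

carry_out(
  increments="2 0 0 0 0 0 0; 0 0 0 0 0 0 0",
)

```text
clock: 18.38
position: [0.4647, -0.0396, 0.074]
ee_rot: [[0.0, 0.499, -0.867], [-0.0, -0.867, -0.499], [-1.0, 0.0, -0.0]]
wrist_force: [0.4, 0.1, 3.0]
width: 0.005
```

carry_out(
  increments="2 0 0 0 0 0 0; 0 0 0 0 0 0 0",
)

```text
clock: 18.62
position: [0.4648, -0.0396, 0.072]
ee_rot: [[0.0, 0.499, -0.867], [-0.0, -0.867, -0.499], [-1.0, 0.0, -0.0]]
wrist_force: [0.3, 0.5, 3.5]
width: 0.007
```

carry_out(
  increments="2 0 0 0 0 0 0; 0 0 0 0 0 0 0",
)

```text
clock: 18.88
position: [0.4648, -0.0395, 0.0711]
ee_rot: [[0.001, 0.499, -0.867], [-0.0, -0.867, -0.499], [-1.0, 0.001, -0.001]]
wrist_force: [-2.8, 0.6, 13.1]
width: 0.002
```

carry_out(
  increments="1 0 0 0 0 0 0; 0 0 0 0 0 0 0",
)

```text
clock: 19.12
position: [0.4648, -0.0396, 0.0709]
ee_rot: [[0.001, 0.499, -0.867], [-0.0, -0.867, -0.499], [-1.0, 0.001, -0.001]]
wrist_force: [-4.5, 0.7, 20.1]
width: 0.008
```

carry_out(
  increments="-4 0 0 0 0 0 0; 0 0 0 0 0 0 0; -20 0 0 0 0 0 0; -40 0 0 0 0 0 0; -60 0 0 0 0 0 0; 0 -10 30 0 0 0 0; 0 0 0 0 0 0 0; 0 0 0 0 0 0 0",
)

```text
clock: 20.12
position: [0.4335, -0.0457, 0.1922]
ee_rot: [[-0.001, 0.499, -0.867], [0.0, -0.867, -0.499], [-1.0, -0.001, 0.001]]
wrist_force: [-0.4, 0.3, -0.5]
width: 0.005
```

```bash
python3 st.py; python3 - <<'E'
from h import *
d=vision.snapshot("wrist"); s=vision.snapshot("side")
np.savez("w4.npz",**d)
b=s["image"][170:270,255:400,::-1]
cv2.imwrite("pics/w4.png",d["image"][:,:,::-1]);cv2.imwrite("pics/s4.png",cv2.resize(b,None,fx=5,fy=5,interpolation=cv2.INTER_CUBIC))
print(proj(d,[.4956,.0665,.089]))
E
```

```text
20.125 [ 0.4335 -0.0457  0.1922] phi -60.1 r,h [ 66.2 109.9] F tool [ 0.53 -0.42  0.2 ] speed angle of face 212.4
[[243.84744451  72.73466771]]
```

View pics/w4.png

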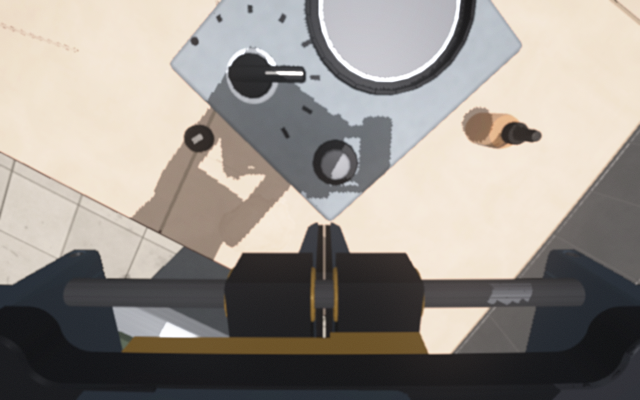

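View pics/s4.png

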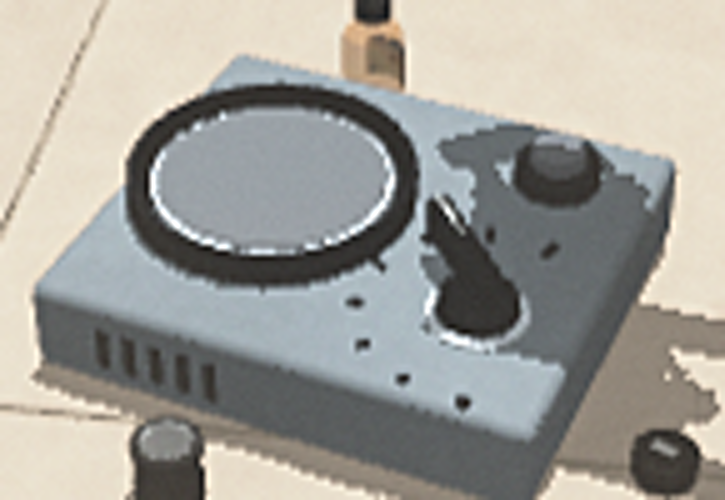

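```bash
python3 - <<'E'
from h import *
d=dict(np.load("w4.npz"));l=unproj(d,[[275,73],[303,74]],.089);v=l[1]-l[0];print("speed deg",89-np.degrees(np.arctan2(v[1],v[0])),"spec",unproj(d,[[199,138]],.016))
print(bot.finish_job())
E
```

```text
speed deg 151.18537403667537 spec [[0.40870737 0.09923582 0.016     ]]
the job is handed in; nothing more can be done
None
```

I turned the selector clockwise to speed 5, then pressed the start button down and let it come up. I handed the job in at about 20 s of the 48 s. No verdict is reported, so what follows is from my own measurements.

- **Selector:** With the gripper shut, I pushed the pointer from its counter-clockwise side, feeling for contact again after each click (1, 2, 3, 4, 5).
    - **Start:** It stood about 11° past the speed 0 mark, not squarely on a detent.
    - **After the fifth click:** The wrist picture put it at 144°, close to the lower limit for speed 5 (about 141.5°). I went back and nudged it a few degrees the same way.
    - **Now:** It read 150.7° before the button press and about 151° after; speed 5 is 150°.
- **Button:** I felt it from about z 77 mm and met a hard stop at z 71 mm, pressing there with 13 to 20 N. That is about 6 mm of travel. I inferred it from height and force, because I could not see the travel directly. In the last pictures the button looks up again.
- **Bystanders:** The specimen measured within about 2 mm of where it started. The loupe and bottle look unmoved in the pictures, but I did not measure them again. The arm ended clear of everything, with about 0.5 N on the wrist, which is its noise level.

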